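# Empty the saw pan: rack the good blank, tip out the offcuts

### The arm

A 6-joint arm with a two-finger parallel gripper is mounted at the origin on the work surface. World frame = base frame: x ahead of the robot, y to its left, z up, the work surface at z = 0. Lengths are in mm, angles in rad, forces in N, time in s.
With the tool pointing down it reaches from about 275 to 825 mm from the base axis. Payload 4.9 kg.
Tool frame: the origin (TCP) lies at the very end of the fingers, on their centre line; the grasp point (between the pads) lies 19 mm behind it; z points along the fingers, y is the line along which they close (so a half turn about z gives the same grasp; the last joint's range is limited). The gripper opens to 85 mm and grips with 20 to 120 N. Pads are 22 mm wide; open, the fingers measure 114 mm over their backs; the gripper's body (76 mm by 85 mm) begins 54 mm behind the grasp point. The pads swing forward as they close: fully open they stand 13 mm farther back than shut.
Start: joints at [-1.404, 0.326, -0.193, 1.052, 0, 1.437], TCP at [162.968, -525.319, 231.281] pointing down, gripper open.
Joint ranges: [-2.65, 2.65], [-0.97, 1.79], [-1.3, 1.35], [-1.93, 2.1], [-1.47, 1.37], [-3.14, 3.14]. Speed limits (rad/s): [2.57, 2.57, 3.14, 3.14, 3.14, 3.14].

### API

Orientations are given as [roll, pitch, yaw] about the fixed x, y, z axes, in that order (R = Rz(yaw) Ry(pitch) Rx(roll)).
In Python, from bench import bot, solve_ik, imaging gives the robot as it stands. Calls block until the motion is done:
- bot.move_ptp(position, orientation): joint-space move of the TCP to a pose.
- bot.movel(position, rot=None, max_speed=150, threshold=None): straight line of the TCP; rot=None keeps the orientation; max_speed is the mean speed in mm/s. With threshold (N) it stops when the force on the tool has changed by that much, and returns True; else False.
- bot.move_j(angles): joint-space move.
- bot.grip(opening, effort=None): opening from 0.0 (shut) to 1.0 (fully open); effort is the grip in N (None keeps the last); returns when the fingers have stopped.
- bot.dwell(seconds).
- solve_ik(position, orientation): joint angles nearest the present ones, or None.
- bot.get_state(): the state.
- imaging.capture(name): name is "scene" or "side" or "wrist"; returns the picture (400x640x3 uint8, blue, green, red); there is no depth.
- imaging.camera_model(name): a dict with "K" (3x3 intrinsics, pixels), "position" and "rotation" of the camera in the world. Camera axes: x right, y up, looking along -z (the intrinsics and any distortion apply to the point x, -y, -z); pixel columns grow to the right and rows downward; lengths in mm; the calibration is good to about 2 mm. A picture is of the moment at which its call begins: read the wrist's pose just before it. camera_model takes no time and is no camera call; for the wrist camera it gives the pose at the moment of the call.
A pose or a line that the arm cannot do raises bot.IKError and nothing moves.
- bot.sign_off(): hands the job in; it is judged then, once.
The state is a dict: "t": time; "qpos": joint angles; "joint_velocities": joint speeds; "effort": joint torques, N m; "tcp_pos": TCP position; "orientation": TCP orientation; "contact_force": force on the tool from outside, world axes, zero at the start; "wrist_torque": the same for the moment, N m; "opening": opening from 0.0 (shut) to 1.0 (fully open); "gripper_force": force on a finger pad.
Only numpy, scipy, OpenCV 4.12 (cv2) and the standard library are available. Lean on these libraries where they do the work, as an engineer would, in place of code of your own. Each camera call takes 0.05 s, during which the arm holds its last target. There are 200 camera calls.

### The job

Empty the band saw's offcut pan: take the long square turning blank that lies across it and stand it upright in the steel pipe pot beside the two already there, right down on the pot's bottom, then tip the pan over the plywood scrap box so that all its short offcuts slide into the box. Set the empty pan back down flat on the bench; the blanks stay in the pot, and the pot and the other things on the bench are not to be shoved about or knocked over.

Things in the scene. Friction and masses are not known exactly. Their poses are not given: they have to be found in the camera images.
- pot: holder pot, loose but heavy (1.4 kg): a length of dark steel pipe standing on a square 120 x 120 x 6 mm steel foot; pipe 100 mm outside, 94 mm inside diameter, open on top, rim 105 mm and inner floor 6 mm above the bench; origin: centre of the foot's underside, z up
- blank1: square wooden turning blank, 190 x 20 x 20 mm, about 55 g, at the start lying across the pan on the tops of its two side walls, over the offcuts, ends sticking out over both sides; origin: centre of its underside as it lies (10 mm below its long axis), x along its length, z up as it lies at the start
- blank1_a (a point): centre of blank1's end face at its -x end (95 mm from the middle)
- blank1_b (a point): centre of blank1's end face at its +x end
- blank2: second such blank (20 x 20 mm, 190 mm tall), already standing loose and upright in the pot; it may be nudged or lean over within the pot, but stays in it; origin: centre of its lower end face, z along its length towards its upper end
- blank3: third such blank (20 x 20 mm, 190 mm tall), already standing loose and upright in the pot; it may be nudged or lean over within the pot, but stays in it; origin: centre of its lower end face, z along its length towards its upper end
- pan: loose sheet-metal offcut pan, 0.34 kg: floor 150 x 130 mm (x, y), 3 mm thick, open at the front (+x, the mouth); side walls at y = +-65 mm, 36 mm high, 3 mm thick; back wall at x = -75 mm, 45 mm high, with a straight handle behind it (see pan_grip). Wood in it starts to slide at 0.45 to 0.65 rad of tilt. Origin: centre of the floor's underside, x towards the mouth, z up
- pan_grip (a point): where to hold the pan: on the centre line of its wooden handle, at (-135, 0, 48.5) mm in the pan's frame. The handle is 24 mm wide, 20 mm high and straight, from the back wall (centre line 38 mm high) back to x = -190 mm (58 mm high)
- pan_mouth (a point): middle of the front edge of the pan's floor, at (75, 0, 3) mm in the pan's frame
- stub1: short offcut of the same stock, 28 x 20 x 20 mm, about 12 g, lying in the pan at the start; origin: centre of the face that is its underside at the start, x along its length
- stub2: short offcut of the same stock, 32 x 20 x 20 mm, about 12 g, lying in the pan at the start; origin: centre of the face that is its underside at the start, x along its length
- stub3: short offcut of the same stock, 36 x 20 x 20 mm, about 12 g, lying in the pan at the start; origin: centre of the face that is its underside at the start, x along its length
- stub4: short offcut of the same stock, 40 x 20 x 20 mm, about 12 g, lying in the pan at the start; origin: centre of the face that is its underside at the start, x along its length
- scrapbox: fixed open scrap box of 9 mm plywood, 220 x 220 mm outside, 100 mm high, inner floor 9 mm above the bench; at the left or the right; origin: centre of its underside, z up
- drawers: fixed small-parts drawer unit, 185 x 240 mm (x, y), 125 mm high, on the other side from the scrap box; leave alone; origin: centre of its underside
- glue: glue bottle, 56 mm diameter, 165 mm tall, standing on the bench to the left or right of the pan's handle; leave alone; origin: centre of its underside
- tin: steel tin, 96 mm diameter, 105 mm tall, standing on the other side from the pot; leave alone; origin: centre of its underside
- jar: glass jar, 60 mm diameter, 85 mm tall, standing beyond the pan's mouth; leave alone; origin: centre of its underside
- tape: tape measure, 66 x 36 mm, 60 mm high, standing close beside the pan's handle, on its left (+y of the pan); leave alone; origin: centre of its underside
- bevel: bevel gauge with its blade folded out straight, 200 mm long (x from -100 to +100 mm), 26 mm wide, 20 mm high, lying on the bench on the other side from the glue bottle; leave alone; origin: in the middle of its underside
Things that resemble listed ones, but are neither listed nor needed, are in the scene too. Leave any red or turquoise look-alike of the blank1 alone.

How it is judged:
By the outcome, as a careful person would: the job done as asked, in the order asked, and still so for the second after the job is handed in, with the robot touching nothing.
It also fails if it takes over 67 s, if anything falls off the work surface, if the arm or the gripper's body presses on something with over 40 N, if the wrist force passes 120 N, or if a joint passes its speed limit or range.

## Working session

There is one attempt and no reset: what is moved stays moved. The work goes in short steps, each a Python script; the robot and the scene stay as the last script left them, time stands still between calls to the robot, and variables do not carry over. Pictures are saved under pics/ and viewed, at most 10 in all, crops included, and the job is handed in when it is done.

```bash
mkdir -p pics; ls; python3 - <<'E'
from bench import bot, solve_ik, imaging
import cv2,numpy as np
for n in("scene","side"):
    cv2.imwrite(f"pics/{n}0.png",imaging.capture(n))
    m=imaging.camera_model(n);print(n,m)
E
```

```text
pics
scene {'K': array([[489.19263935,   0.        , 325.26813409],
       [  0.        , 489.19263935, 200.69306351],
       [  0.        ,   0.        ,   1.        ]]), 'position': array([1350.51876091, -640.90541589,  994.78270195]), 'rotation': array([0.8286136 , 0.00255979, 0.88983609])}
side {'K': array([[387.73438339,   0.        , 315.23255321],
       [  0.        , 387.73438339, 199.56940033],
       [  0.        ,   0.        ,   1.        ]]), 'position': array([  69.38420783, -979.94315694,  699.77476795]), 'rotation': array([ 1.0292972 , -0.01656065, -0.42638361])}
```

View pics/scene0.png

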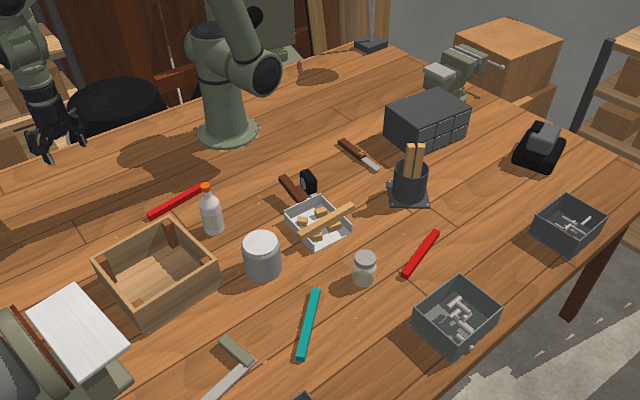

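View pics/side0.png

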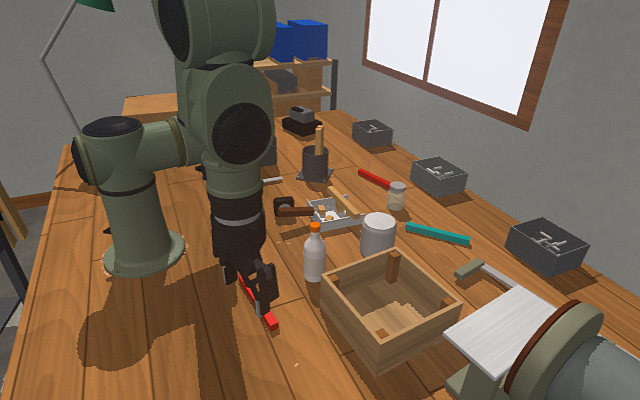

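Candidates for blank1: plain wood stick across the pan at (327,220); red sticks (175,201) and (421,253); turquoise (308,325). I choose the wooden one. The pot with two blanks is at (409,185), the box at (155,270), glue (211,210), tin (262,256), jar (364,268), tape (308,181), bevel (358,155).

```bash
cat > h.py <<'E'
from bench import bot, solve_ik, imaging
import cv2,numpy as np
from scipy.spatial.transform import Rotation as R
def ray(m,u,v,z):
    K=m["K"];M=R.from_euler('xyz',m["rotation"]).as_matrix()
    d=M@np.array([(u-K[0,2])/K[0,0],-(v-K[1,2])/K[1,1],-1]);p=m["position"]
    return p+d*(z-p[2])/d[2]
def proj(m,P):
    K=m["K"];M=R.from_euler('xyz',m["rotation"]).as_matrix()
    c=(np.atleast_2d(P)-m["position"])@M
    return np.c_[K[0,2]+K[0,0]*c[:,0]/-c[:,2],K[1,2]-K[1,1]*c[:,1]/-c[:,2]]
def shot(n,name,scale=1,crop=None):
    m=imaging.camera_model(n);im=imaging.capture(n)
    if crop: a,b,c,d=crop;im=im[b:d,a:c]
    cv2.imwrite(f"pics/{name}.png",cv2.resize(im,None,fx=scale,fy=scale,interpolation=cv2.INTER_CUBIC));return m
E
python3 - <<'E'
from h import *
np.set_printoptions(precision=1,suppress=True)
m=imaging.camera_model("scene")
for n,u,v,z in[("blank a",299,235,56),("blank b",353,206,56),("pot foot",409,205,0),("potrim",410,167,105),("mouth L",352,238,36),("mouthR near",322,250,0),("handle",283,180,58),("box near",140,329,100),("glue",213,234,0),("tin top",262,238,105),("jar",364,258,85),("tape",308,172,60),("boxc1",91,262,100),("boxc2",165,214,100),("boxc3",218,265,100)]:
    print(n,ray(m,u,v,z))
print(bot.get_state())
mm=imaging.camera_model("wrist");print(mm)
E
```

```text
blank a [ 613.9 -136.4   56. ]
blank b [619.9  48.1  56. ]
pot foot [678.4 221.3   0. ]
potrim [638.3 250.3 105. ]
mouth L [696.7 -22.2  36. ]
mouthR near [654.2 -91.4   0. ]
handle [405.3 -39.8  58. ]
box near [ 655.2 -582.8  100. ]
glue [ 414.7 -290.9    0. ]
tin top [ 602.5 -240.2  105. ]
jar [798.7 -75.2  85. ]
tape [424.5  39.2  60. ]
boxc1 [ 406.2 -597.7  100. ]
boxc2 [ 364.9 -388.   100. ]
boxc3 [ 605.6 -367.3  100. ]
{'t': 0.1, 'qpos': array([-1.4,  0.3, -0.2,  1.1,  0. ,  1.4]), 'joint_velocities': array([ 0., -0.,  0., -0.,  0., -0.]), 'effort': array([  0. , -44.4,  26.3,   0. ,  -0. ,   0. ]), 'tcp_pos': array([ 162.9, -524.8,  230.6]), 'orientation': array([-3.1, -0. ,  0.3]), 'contact_force': array([ 0.3,  0.6, -0.4]), 'wrist_torque': array([ 0., -0.,  0.]), 'gripper_force': 0.0, 'opening': 1.0020636633923292}
{'K': array([[352.8,   0. , 319.6],
       [  0. , 352.8, 193.2],
       [  0. ,   0. ,   1. ]]), 'position': array([ 230.3, -504.3,  374.1]), 'rotation': array([-0.3,  0. , -1.3])}
```

```bash
python3 - <<'E'
from h import *
bot.move_ptp([610,60,320],[np.pi,0,0]); print(bot.get_state()["t"])
m=shot("wrist","w1");np.save("w1.npy",m,allow_pickle=True);print(m)
E
```

```text
2.725
{'K': array([[352.78915352,   0.        , 319.62093354],
       [  0.        , 352.78915352, 193.23837661],
       [  0.        ,   0.        ,   1.        ]]), 'position': array([680.57635433,  59.3370394 , 463.35563523]), 'rotation': array([-2.75386781e-01, -4.28852685e-05, -1.57144356e+00])}
```

View pics/w1.png

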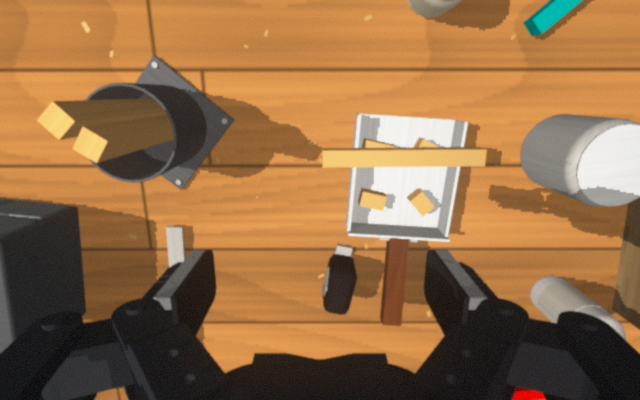

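```bash
python3 - <<'E'
from h import *
np.set_printoptions(precision=1,suppress=True)
m=np.load("w1.npy",allow_pickle=True).item()
for n,u,v,z in[("bl end b",322.5,158.5,56),("bl end a",486,157,56),("foot1",154,58,6),("foot2",233,121,6),("foot3",180,188,6),("rimL",82,133,105),("rimR",177,131,105),("rimT",131,84,105),("rimB",131,182,105),("b2 top",57,121,196),("b3 top",90,145,196),
 ("mouthL",360,114,36),("mouthR",467,122,36),("floor mouthR",458,124,3),("floor mouthL",362,117,3),("handle end",391,324,68),("handle start",398,240,48),("backL",349,236,36),("backR",449,241,36),("tapeTop1",343,249,60),("tape far",336,310,60),("tape right",355,262,30),("jar?",440,10,0),("bevel",176,228,20)]:
    print(n,ray(m,u,v,z))
cv2.imwrite("pics/w1z.png",cv2.resize(cv2.imread("pics/w1.png")[40:340,20:520],None,fx=1.6,fy=1.6,interpolation=cv2.INTER_CUBIC))
E
```

```text
bl end b [607.6  56.   56. ]
bl end a [ 609.3 -134.6   56. ]
foot1 [722.3 260.6   6. ]
foot2 [647.  169.6   6. ]
foot3 [558.8 246.7   6. ]
rimL [642.5 298.6 105. ]
rimR [644.4 202.7 105. ]
rimT [689.6 242.4 105. ]
rimB [591.7 256.7 105. ]
b2 top [661.  254.8 196. ]
b3 top [643.2 233.4 196. ]
mouthL [657.3  11.5  36. ]
mouthR [ 647.9 -116.2   36. ]
floor mouthR [ 642.8 -118.4    3. ]
floor mouthL [651.7   5.2   3. ]
handle end [392.  -33.3  68. ]
handle start [501.4 -40.2  48. ]
backL [501.9  21.1  36. ]
backR [ 494.7 -109.9   36. ]
tapeTop1 [494.5  30.4  60. ]
tape far [407.6  38.   60. ]
tape right [461.6  11.7  30. ]
jar? [776.2 -84.    0. ]
bevel [506.9 252.4  20. ]
```

View pics/w1z.png

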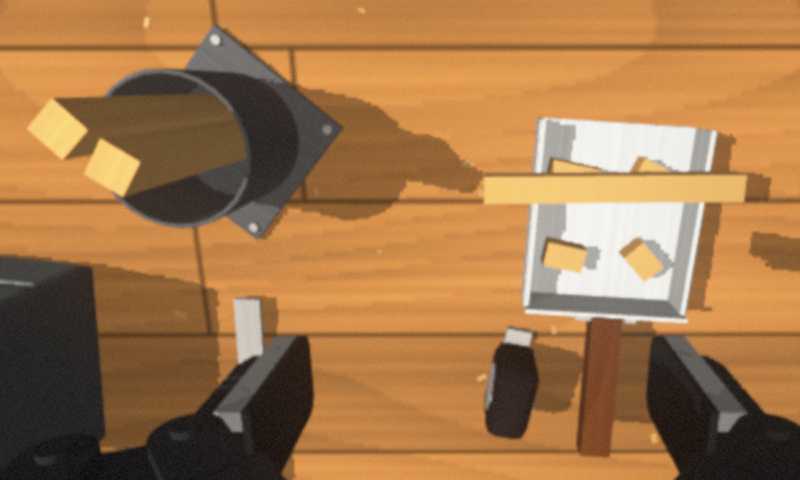

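```bash
cat >> h.py <<'E'
def pick_R(t,sgn):
    z=np.array([0,-np.sin(t),-np.cos(t)]);y=np.array([sgn,0,0.]);return np.c_[np.cross(y,z),y,z]
eul=lambda M:R.from_matrix(M).as_euler('xyz')
def place_R(P,psi): return R.from_euler('xyz',[np.pi/2,0,0]).as_matrix(),R.from_euler('z',psi).as_matrix()@R.from_euler('x',np.pi/2).as_matrix()@P
E
python3 - <<'E'
from h import *
np.set_printoptions(precision=2,suppress=True)
B=np.array([608.4,40,46]);T=np.array([618,264,0]);d=11
for t in(.2,.35,.5):
  for s in(1,-1):
    P=pick_R(t,s);a=solve_ik(B+d*P[:,2],eul(P))
    for dr in(-.2,0,.25,.5):
      Q=place_R(P,-np.pi/2+dr)[1]
      r=[solve_ik(T+[0,0,z]+d*Q[:,2],eul(Q)) for z in(180,390)]
      print(t,s,dr,a,*r)
E
```

```text
0.2 1 -0.2 [ 0.04  0.64 -0.25  0.69 -0.2   1.61] [ 0.6   0.76 -1.   -1.48 -0.78 -2.94] [ 0.6   0.21 -0.9  -0.82 -0.78 -2.94]
0.2 1 0 [ 0.04  0.64 -0.25  0.69 -0.2   1.61] [ 0.5   0.79 -1.11 -1.68 -0.49 -3.03] [ 0.5   0.15 -1.   -0.93 -0.49 -3.03]
0.2 1 0.25 [ 0.04  0.64 -0.25  0.69 -0.2   1.61] [ 0.33  0.83 -1.19 -1.82 -0.08 -3.13] [ 0.33  0.1  -1.08 -0.98 -0.08 -3.13]
0.2 1 0.5 [ 0.04  0.64 -0.25  0.69 -0.2   1.61] [ 0.14  0.83 -1.2  -1.82  0.35  3.07] [ 0.14  0.1  -1.09 -0.97  0.35  3.07]
0.2 -1 -0.2 [ 0.04  0.64 -0.25  0.69 -0.2  -1.53] [ 0.6   0.76 -1.   -1.48 -0.78  0.2 ] [ 0.6   0.21 -0.9  -0.82 -0.78  0.2 ]
0.2 -1 0 [ 0.04  0.64 -0.25  0.69 -0.2  -1.53] [ 0.5   0.79 -1.11 -1.68 -0.49  0.11] [ 0.5   0.15 -1.   -0.93 -0.49  0.11]
0.2 -1 0.25 [ 0.04  0.64 -0.25  0.69 -0.2  -1.53] [ 0.33  0.83 -1.19 -1.82 -0.08  0.02] [ 0.33  0.1  -1.08 -0.98 -0.08  0.02]
0.2 -1 0.5 [ 0.04  0.64 -0.25  0.69 -0.2  -1.53] [ 0.14  0.83 -1.2  -1.82  0.35 -0.07] [ 0.14  0.1  -1.09 -0.97  0.35 -0.07]
0.35 1 -0.2 [ 0.11  0.67 -0.22  0.72 -0.35  1.69] [ 0.58  0.59 -0.97 -1.08 -0.73 -2.81] [ 0.58  0.12 -0.
[... 1195 characters left out ...]
 [ 0.32  0.43 -1.08 -1.01 -0.06 -3.11] [ 0.32 -0.04 -0.82 -0.28 -0.06 -3.11]
0.5 1 0.5 [ 0.17  0.72 -0.18  0.76 -0.49  1.77] [ 0.17  0.42 -1.08 -0.98  0.29  2.98] [ 0.17 -0.05 -0.82 -0.25  0.29  2.98]
0.5 -1 -0.2 [ 0.17  0.72 -0.18  0.76 -0.49 -1.38] [ 0.56  0.46 -0.89 -0.7  -0.65  0.43] [ 0.56  0.08 -0.65 -0.09 -0.65  0.43]
0.5 -1 0 [ 0.17  0.72 -0.18  0.76 -0.49 -1.38] [ 0.47  0.44 -1.   -0.89 -0.41  0.24] [ 0.47  0.01 -0.76 -0.22 -0.41  0.24]
0.5 -1 0.25 [ 0.17  0.72 -0.18  0.76 -0.49 -1.38] [ 0.32  0.43 -1.08 -1.01 -0.06  0.03] [ 0.32 -0.04 -0.82 -0.28 -0.06  0.03]
0.5 -1 0.5 [ 0.17  0.72 -0.18  0.76 -0.49 -1.38] [ 0.17  0.42 -1.08 -0.98  0.29 -0.16] [ 0.17 -0.05 -0.82 -0.25  0.29 -0.16]
```

```bash
python3 - <<'E'
from h import *
np.set_printoptions(precision=2,suppress=True)
B=np.array([608.4,40,46]);T=np.array([618,264,0]);d=11;t=.45
P=pick_R(t,-1);g=B+d*P[:,2]
bot.move_ptp(g-90*P[:,2],eul(P)); bot.grip(.7)
bot.movel(g,max_speed=120); s=bot.get_state();print(s["tcp_pos"]-g,s["contact_force"])
bot.grip(0,60); s=bot.get_state();print(s["opening"],s["gripper_force"],s["tcp_pos"]-g)
bot.movel(g+[0,0,60],max_speed=60)
bot.movel(g+[0,0,260],max_speed=200)
Q=place_R(P,-np.pi/2)[1]
bot.move_ptp(T+[-60,0,395]+d*Q[:,2],eul(Q))
bot.movel(T+[0,0,395]+d*Q[:,2])
s=bot.get_state();print(s["opening"],s["gripper_force"],s["t"])
m=shot("scene","s1",4,(330,40,480,190)); m=shot("side","si1",4,(250,40,400,190))
ax=Q@P.T@np.array([0,1,0]);print(ax)
for n in("scene","side"): print(proj(imaging.camera_model(n),[T+[0,0,395-174],T+[0,0,395+16]]))
E
python3 -c "
import cv2,numpy as np
cv2.imwrite('pics/c1.png',cv2.resize(np.hstack([cv2.imread('pics/s1.png'),cv2.imread('pics/si1.png')]),(800,400)))"
```

```text
[0.56 0.22 0.6 ] [ 0.84 -0.72  0.71]
0.22331446189341897 60.345211029052734 [0.49 0.32 0.7 ]
0.22213178849086523 59.75469410419464 12.5167
[0. 0. 1.]
[[412.88 128.88]
 [421.81  65.87]]
[[308.94 119.72]
 [309.4   65.72]]
```

View pics/c1.png

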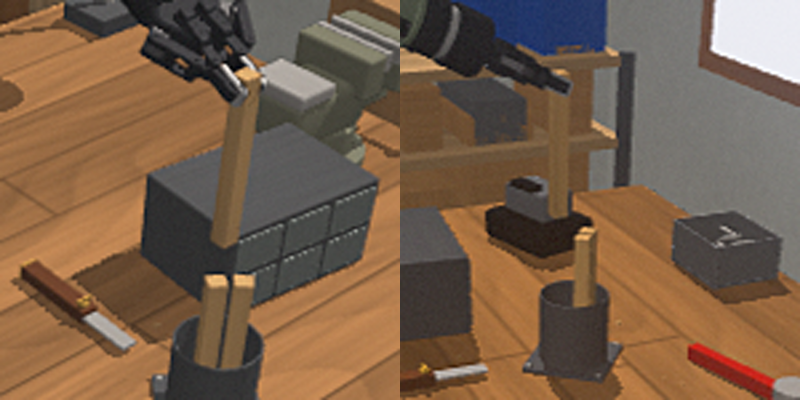

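```bash
python3 - <<'E'
from h import *
np.set_printoptions(precision=1,suppress=True)
m=imaging.camera_model("scene")
for u,v in((410.6,145.2),(420.2,146)):print(ray(m,u,v,196))
print(proj(m,[[661,255,196],[643,233,196],[641,251,105]]))
m=imaging.camera_model("side");print(ray(m,319,129,196),proj(m,[[661,255,196],[643,233,196],[641,251,105],[641,203,105]]))
# pot rim in pics: scene rim ellipse; side rim centre ~ (574,293)
print(ray(m,250+174/2.667,40+292/2.667,105),ray(imaging.camera_model("scene"),330+218/2.667,40+342/2.667,105))
E
```

```text
[645.3 230.4 196. ]
[664.5 248.2 196. ]
[[421.  144.5]
 [410.6 144.5]
 [410.8 167.4]]
[640.8 224.8 196. ] [[320.5 125.5]
 [318.6 128.2]
 [315.6 149.5]
 [321.  154.4]]
[639.8 251.8 105. ] [645.4 250.1 105. ]
```

```bash
python3 - <<'E'
from h import *
np.set_printoptions(precision=2,suppress=True)
T=np.array([619,263,0]);d=11;P=pick_R(.45,-1);Q=place_R(P,-np.pi/2)[1]
bot.movel(T+[0,0,290]+d*Q[:,2],max_speed=150)
print(bot.movel(T+[0,0,195]+d*Q[:,2],max_speed=80,threshold=6),bot.get_state()["contact_force"])
print(bot.movel(T+[0,0,172]+d*Q[:,2],max_speed=25,threshold=6))
s=bot.get_state();print(s["tcp_pos"]-d*Q[:,2]-T,s["contact_force"],s["opening"])
m=shot("scene","s2",4,(360,100,460,220)); m=shot("side","si2",4,(260,70,360,190))
print(s["t"])
E
python3 -c "
import cv2,numpy as np
cv2.imwrite('pics/c2.png',np.hstack([cv2.imread('pics/s2.png'),cv2.imread('pics/si2.png')]))"
```

```text
False [-0.61 -0.68 -0.24]
True
[  0.68   0.15 180.85] [0.32 0.47 2.8 ] 0.22278449508831819
15.4333
```

View pics/c2.png

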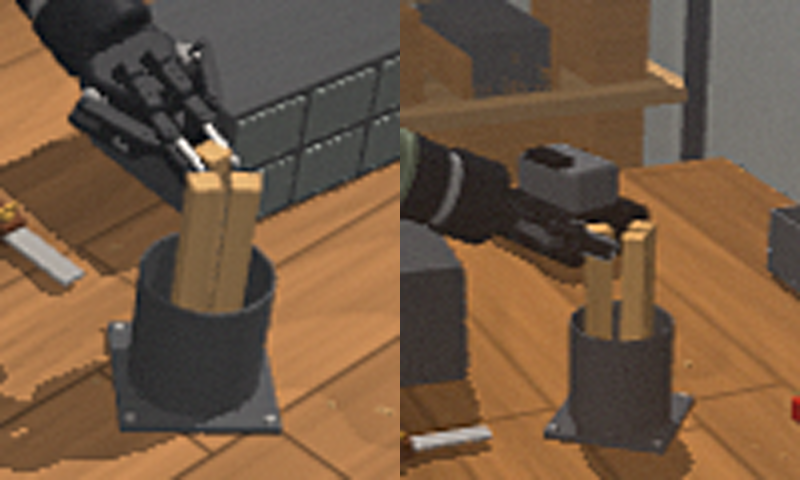

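```bash
python3 - <<'E'
from h import *
np.set_printoptions(precision=2,suppress=True)
bot.grip(.5); bot.dwell(.2)
s=bot.get_state();Q=R.from_euler('xyz',s["orientation"]).as_matrix()
p=s["tcp_pos"]-150*Q[:,2];bot.movel(p,max_speed=130);
bot.move_ptp([420,-40,260],[np.pi,0,-.058])
print(bot.get_state()["t"],bot.get_state()["tcp_pos"])
m=shot("wrist","w2");np.save("w2.npy",m,allow_pickle=True)
shot("scene","s3")
E
python3 - <<'E'
import cv2,numpy as np
a=cv2.imread('pics/w2.png');b=cv2.imread('pics/s3.png')[100:260,240:480]
b=cv2.resize(b,(300,200));c=np.vstack([b,np.zeros((200,300,3),np.uint8)])
cv2.imwrite('pics/c3.png',cv2.resize(np.hstack([a[:,100:600],c]),None,fx=1,fy=1))
E
```

```text
19.6167 [419.91 -39.78 259.58]
```

View pics/c3.png

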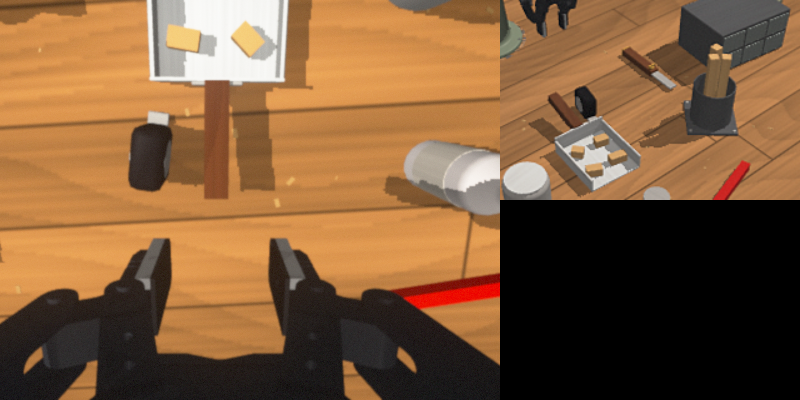

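```bash
python3 - <<'E'
from h import *
np.set_printoptions(precision=1,suppress=True)
m=np.load("w2.npy",allow_pickle=True).item();print(m["position"])
for n,u,v,z in[("hs",317.5,80,48),("he",316.5,198,68),("hsL",304.5,82,48),("hsR",330,82,48),("heL",304.5,198,68),("heR",328.5,198,68),("tape TR",272,126,60),("tape BR",268,188,60),("tape TR40",272,126,40),("bwL",249,80,45),("bwR",385,80,45)]:print(n,ray(m,u,v,z))
# box corners at top rim from scene/side
for n,L in(("scene",[(91,262),(165,214),(218,265),(140,329)]),("side",[(321,293),(391,249),(462,303),(378,372)])):
    mm=imaging.camera_model(n)
    print(n,[ray(mm,u,v,100) for u,v in L])
E
```

```text
[490.4 -43.5 403.1]
hs [502.9 -42.   48. ]
he [391.1 -34.6  68. ]
hsL [501.8 -29.5  48. ]
hsR [500.4 -53.9  48. ]
heL [391.8 -22.8  68. ]
heR [390.4 -46.5  68. ]
tape TR [463.    3.9  60. ]
tape BR [402.   13.7  60. ]
tape TR40 [461.4   6.7  40. ]
bwL [506.8  24.1  45. ]
bwR [ 499.3 -107.2   45. ]
scene [array([ 406.2, -597.7,  100. ]), array([ 364.9, -388. ,  100. ]), array([ 605.6, -367.3,  100. ]), array([ 655.2, -582.8,  100. ])]
side [array([ 341.6, -434.6,  100. ]), array([ 566.1, -366.7,  100. ]), array([ 600.6, -578.8,  100. ]), array([ 351.6, -645.4,  100. ])]
```

```bash
cat >> h.py <<'E'
Ry=lambda a:R.from_euler('y',a).as_matrix()
Rz=lambda a:R.from_euler('z',a).as_matrix()
D=np.diag([1.,-1,-1])
GR=np.array([-135,0,48.5]);MO=np.array([75,0,3.])
# pan pose (yaw psi, mouth-down tilt phi); tool tilted tau forward at pick, d=grasp depth
def tool_for(psi,phi,tau,mouth=None,grip=None,d=19):
    W=Rz(psi)@Ry(phi)
    if grip is None: grip=np.array(mouth)+W@(GR-MO)
    T=W@Ry(-tau)@D   # tau>0: fingers point forward
    return grip+d*T[:,2],eul(T),grip
E
python3 - <<'E'
from h import *
np.set_printoptions(precision=2,suppress=True)
for tau in(0,.3,.5):
  print(tau,"pick",solve_ik(*tool_for(-.066,0,tau,grip=[446,-38.5,48.5])[:2]))
  for phi in(0,.5,.9,1.1):
    az=-.79;r=650;z=125+0
    x=tool_for(az,phi,tau,mouth=[r*np.cos(az),r*np.sin(az),z+ (60 if phi==0 else 0)]);print(phi,x[2],solve_ik(*x[:2]))
a=cv2.imread('pics/scene0.png')[200:340,80:230];b=cv2.imread('pics/side0.png')[235:375,315:465]
cv2.imwrite('pics/c4.png',np.hstack([cv2.resize(i,(400,373),interpolation=cv2.INTER_CUBIC) for i in(a,b)]))
E
```

```text
0 pick [-0.25  0.4  -0.7   0.46  0.    2.96]
0 [ 309.69 -312.56  230.5 ] [-0.96  0.14 -0.49  0.94  0.    2.97]
0.5 [ 343.14 -346.31  265.61] [-0.91  0.59  0.14  1.62 -0.06  3.04]
0.9 [ 390.71 -394.32  317.78] None
1.1 [ 419.   -422.87  332.79] None
0.3 pick [-0.29  0.28 -1.   -0.01  0.07  2.92]
0 [ 309.69 -312.56  230.5 ] [-1.   -0.07 -0.76  0.59  0.06  2.94]
0.5 [ 343.14 -346.31  265.61] [-0.93  0.35 -0.13  1.28 -0.03  3.01]
0.9 [ 390.71 -394.32  317.78] [-0.89  0.82  0.63  1.98 -0.06  3.06]
1.1 [ 419.   -422.87  332.79] None
0.5 pick [-0.33  0.29 -1.2  -0.41  0.13  2.91]
0 [ 309.69 -312.56  230.5 ] [-1.03 -0.19 -0.95  0.33  0.12  2.93]
0.5 [ 343.14 -346.31  265.61] [-0.94  0.2  -0.32  1.05  0.    2.99]
0.9 [ 390.71 -394.32  317.78] [-0.9   0.63  0.39  1.73 -0.04  3.04]
1.1 [ 419.   -422.87  332.79] None
```

View pics/c4.png

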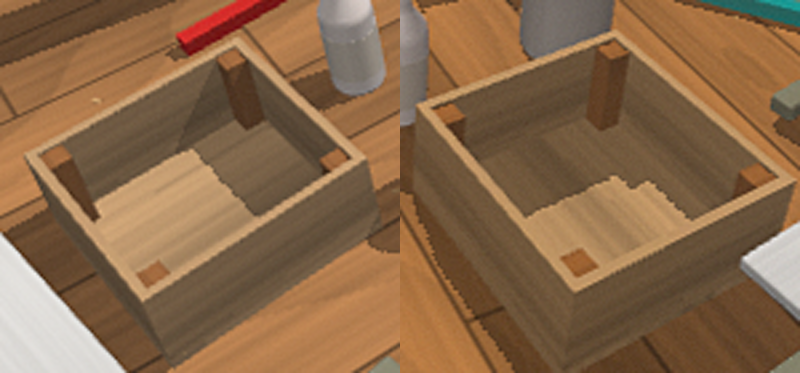

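```bash
python3 - <<'E'
from h import *
np.set_printoptions(precision=2,suppress=True)
for n,L in(("scene",[(90.1,257),(168.9,215),(218,258.9),(135.5,312.5)]),("side",[(321.4,274.4),(395.6,247.4),(463,303.2),(381.4,343.7)])):
    A=np.array([ray(imaging.camera_model(n),u,v,100) for u,v in L]);print(n,A[:,:2].round().tolist(),A.mean(0))
    C=A.mean(0)
az=np.arctan2(C[1],C[0]);R0=np.hypot(C[0],C[1]);print(az,R0)
for tau in(.4,.5):
 for r in(R0-60,R0-40,R0-20):
  for phi in(.9,1.0,1.1):
   for z in (112,125,140):
    x=tool_for(az,phi,tau,mouth=[r*np.cos(az),r*np.sin(az),z]);q=solve_ik(*x[:2])
    if q is not None:print(tau,r,phi,z,x[2],q)
E
```

```text
scene [[389.0, -594.0], [375.0, -382.0], [589.0, -358.0], [610.0, -573.0]] [ 490.67 -476.67  100.  ]
side [[367.0, -382.0], [580.0, -366.0], [602.0, -580.0], [389.0, -598.0]] [ 484.76 -481.41  100.  ]
-0.7819388046239343 683.1894801110356
0.4 623.1894801110356 0.9 112 [ 374.85 -372.26  304.78] [-0.89  0.66  0.36  1.77 -0.05  3.04]
0.4 623.1894801110356 0.9 125 [ 374.85 -372.26  317.78] [-0.89  0.66  0.39  1.8  -0.05  3.04]
0.4 623.1894801110356 0.9 140 [ 374.85 -372.26  332.78] [-0.89  0.66  0.42  1.84 -0.05  3.04]
0.4 623.1894801110356 1.0 112 [ 388.84 -386.16  313.29] [-0.89  0.8   0.58  1.95 -0.06  3.06]
0.4 623.1894801110356 1.0 125 [ 388.84 -386.16  326.29] [-0.89  0.8   0.61  1.99 -0.06  3.06]
0.4 623.1894801110356 1.0 140 [ 388.84 -386.16  341.29] [-0.89  0.8   0.65  2.02 -0.06  3.06]
0.4 643.1894801110356 0.9 112 [ 389.04 -386.36  304.78] [-0.89  0.71  0.45  1.81 -0.05  3.05]
0.4 643.1894801110356 0.9 125 [ 389.04 -386.36  317.78] [-0.89  0.71  0.48  1.84 -0.05  3.05]
0.4 643.1894801110356 0.9 140 [ 389.04 -386.36  332.78] [-0.89  0.7   0.51  1.87 -0.05  3.05]
0.4 643.1894801
[... 2010 characters left out ...]
.29] [-0.89  0.76  0.63  1.94 -0.05  3.05]
0.5 643.1894801110356 1.1 112 [ 417.56 -414.68  319.79] [-0.88  0.92  0.85  2.09 -0.06  3.06]
0.5 663.1894801110356 0.9 112 [ 403.23 -400.45  304.78] [-0.89  0.67  0.42  1.72 -0.04  3.04]
0.5 663.1894801110356 0.9 125 [ 403.23 -400.45  317.78] [-0.89  0.66  0.45  1.75 -0.04  3.04]
0.5 663.1894801110356 0.9 140 [ 403.23 -400.45  332.78] [-0.89  0.66  0.48  1.79 -0.04  3.04]
0.5 663.1894801110356 1.0 112 [ 417.22 -414.35  313.29] [-0.88  0.81  0.66  1.92 -0.05  3.05]
0.5 663.1894801110356 1.0 125 [ 417.22 -414.35  326.29] [-0.88  0.81  0.7   1.95 -0.05  3.05]
0.5 663.1894801110356 1.0 140 [ 417.22 -414.35  341.29] [-0.88  0.82  0.74  1.99 -0.05  3.05]
```

```bash
python3 - <<'E'
from h import *
np.set_printoptions(precision=2,suppress=True)
G=np.array([445.5,-38.3,48.5]);psi=-.066;tau=.5
P,o,_=tool_for(psi,0,tau,grip=G)
back=R.from_euler('xyz',o).as_matrix()[:,2]
bot.grip(.45)
bot.move_ptp(P-130*back,o); bot.movel(P-[0,0,0],max_speed=90,threshold=8)
s=bot.get_state();print(s["tcp_pos"]-P,s["contact_force"],s["t"])
bot.grip(0,115); s=bot.get_state();print(s["opening"],s["gripper_force"],s["tcp_pos"]-P,s["contact_force"])
bot.movel(P+[0,0,25],max_speed=30)
bot.movel(P+[0,0,150],max_speed=100);bot.dwell(.2)
s=bot.get_state();print(s["tcp_pos"]-P,s["contact_force"],s["wrist_torque"],s["opening"],s["t"])
shot("scene","s5");shot("side","si5")
a=cv2.imread('pics/s5.png')[110:250,240:400];b=cv2.imread('pics/si5.png')[120:260,240:400]
cv2.imwrite('pics/c5.png',np.hstack([cv2.resize(i,(400,350),interpolation=cv2.INTER_CUBIC) for i in(a,b)]))
for n in("scene","side"):print(n,proj(imaging.camera_model(n),np.array([445.5,-38.3,198.5])+np.array([[75,65,0],[75,-65,0],[-75,-65,45],[-75,65,45.],[75,65,36],[75,-65,36]])@Rz(psi).T-Rz(psi)@GR))
E
```

```text
[ 0.09 -0.03  0.33] [-0.09  0.25 -0.09] 22.4333
0.26292587711325677 112.34302282333374 [0.05 0.04 0.65] [-4.27 -0.03  6.48]
[ -0.36   0.09 149.41] [ 0.21  0.43 -3.36] [ 0.11  1.33 -0.02] 0.2625275978211644 25.3
scene [[354.11 193.52]
 [312.66 213.68]
 [280.   168.63]
 [320.93 151.24]
 [354.64 182.95]
 [312.36 203.05]]
side [[351.15 163.26]
 [369.62 181.12]
 [323.63 175.24]
 [308.07 156.85]
 [351.87 153.15]
 [370.71 170.39]]
```

View pics/c5.png

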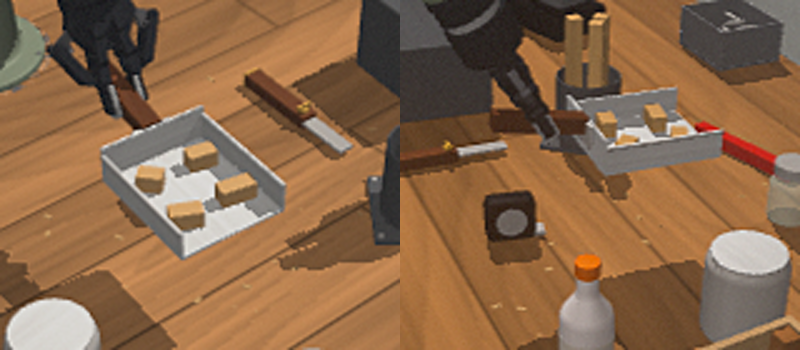

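The pan is lifted level: its mouth corners at full-image (353.6,194.8) and (313,213) match the level prediction within 1 px. All four stubs are still inside.

```bash
cat > pour.py <<'E'
from h import *
np.set_printoptions(precision=2,suppress=True)
G=np.array([445.5,-38.3,48.5]);psi=-.066;tau=.5;az=-.776;u=np.array([np.cos(az),np.sin(az),0])
def mp(phi,r,z): return tool_for(az,phi,tau,mouth=u*r+[0,0,z])[:2]
E
python3 - <<'E'
from pour import *
P,o,_=tool_for(psi,0,tau,grip=G)
bot.movel(P+[0,0,192],max_speed=100)
mid=tool_for(-.42,0,tau,grip=np.array([440*np.cos(-.42)+0,440*np.sin(-.42),240]))[:2]
bot.movel(mid[0],mid[1],max_speed=150)
p=mp(0,643,195);bot.movel(p[0],p[1],max_speed=150)
print(bot.get_state()["t"],bot.get_state()["wrist_torque"])
for phi,z,v in((.35,180,100),(.65,150,60),(1.0,132,60)):
    p=mp(phi,640,z);bot.movel(p[0],p[1],max_speed=v);print(phi,bot.get_state()["t"],bot.get_state()["wrist_torque"])
bot.dwell(.6)
shot("scene","s6");shot("side","si6");print(bot.get_state()["t"])
a=cv2.imread('pics/s6.png')[140:340,60:290];b=cv2.imread('pics/si6.png')[150:390,240:516]
cv2.imwrite('pics/c6.png',np.hstack([cv2.resize(i,(400,348),interpolation=cv2.INTER_CUBIC) for i in(a,b)]))
E
```

```text
28.325 [ 0.97  1.   -0.  ]
0.35 29.0333 [ 0.53  0.53 -0.04]
0.65 29.8667 [ 0.03  0.04 -0.05]
1.0 31.05 [-0.51 -0.52 -0.01]
31.75
```

View pics/c6.png

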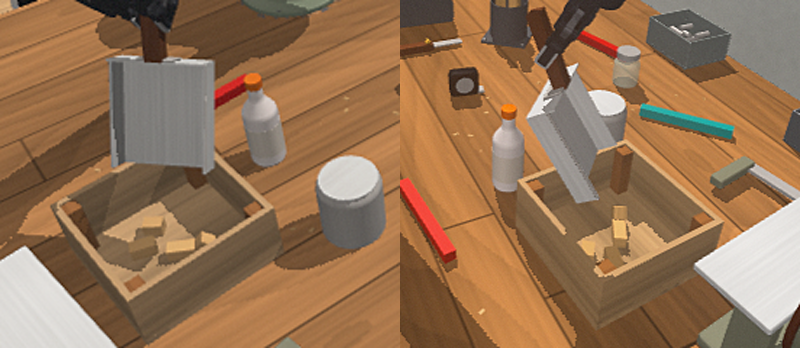

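All four stubs lie in the box, around (175,240) left and (610,240) right, and the pan is empty. I'll set it back where it was.

```bash
python3 - <<'E'
from pour import *
P,o,_=tool_for(psi,0,tau,grip=G)
for phi,z,v in((.65,150,80),(.35,180,80),(0,195,100)):
    p=mp(phi,640,z);bot.movel(p[0],p[1],max_speed=v)
mid=tool_for(-.42,0,tau,grip=np.array([440*np.cos(-.42),440*np.sin(-.42),240]))[:2]
bot.movel(mid[0],mid[1],max_speed=140)
bot.movel(P+[0,0,192],o,max_speed=140)
bot.movel(P+[0,0,20],max_speed=90);bot.dwell(.2)
print(bot.get_state()["contact_force"],bot.get_state()["wrist_torque"])
print(bot.movel(P-[0,0,3],max_speed=15,threshold=3))
s=bot.get_state();print(s["tcp_pos"]-P,s["contact_force"],s["wrist_torque"],s["t"])
E
```

```text
[-0.09 -0.75 -3.04] [ 0.06  1.28 -0.01]
True
[0.03 0.02 0.67] [-1.53 -0.02  6.02] [ 0.04  0.17 -0.04] 39.975
```

```bash
python3 - <<'E'
from pour import *
bot.grip(.45);bot.dwell(.2)
s=bot.get_state();z=R.from_euler('xyz',s["orientation"]).as_matrix()[:,2]
print(s["contact_force"])
bot.movel(s["tcp_pos"]-150*z,max_speed=100)
bot.move_ptp([330,-40,330],[np.pi,0,-.06])
for n in("scene","side"):
    im=imaging.capture(n);old=cv2.imread(f"pics/{n}0.png");d=(np.abs(im.astype(int)-old).max(2)>45).astype(np.uint8)
    k,l,st,c=cv2.connectedComponentsWithStats(cv2.morphologyEx(d,cv2.MORPH_OPEN,np.ones((2,2),np.uint8)))
    print(n,[tuple(map(int,x)) for x in st[1:] if x[4]>12])
print(bot.get_state()["t"])
m=imaging.camera_model("scene");print(proj(m,G+(np.array([[75,65,0],[75,-65,0],[-75,-65,45],[-75,65,45.]])-GR)@Rz(psi).T))
E
```

```text
[ 0.32 -0.13  0.83]
scene [(0, 0, 50, 79, 2049), (239, 8, 23, 21, 218), (274, 23, 17, 11, 81), (246, 33, 17, 23, 227), (233, 37, 10, 4, 29), (219, 41, 9, 6, 39), (286, 47, 9, 16, 91), (236, 50, 48, 49, 976), (277, 50, 6, 12, 46), (188, 65, 5, 5, 20), (28, 68, 6, 3, 13), (3, 82, 118, 145, 5916), (126, 136, 40, 13, 178), (409, 136, 10, 11, 76), (80, 138, 8, 10, 56), (232, 140, 6, 5, 18), (194, 150, 22, 6, 68), (71, 157, 151, 70, 3136), (296, 203, 59, 40, 1030), (356, 203, 12, 8, 58), (148, 207, 19, 10, 75), (166, 207, 26, 11, 129), (0, 216, 165, 56, 3554), (284, 247, 13, 10, 77), (138, 268, 18, 11, 97), (176, 274, 9, 7, 46), (157, 279, 16, 7, 66), (131, 282, 21, 11, 119), (152, 287, 10, 6, 51)]
side [(97, 0, 70, 117, 2589), (158, 0, 33, 63, 1522), (186, 6, 50, 66, 1858), (90, 8, 5, 6, 14), (266, 18, 11, 9, 58), (225, 21, 6, 4, 14), (265, 27, 11, 32, 214), (229, 53, 10, 10, 52), (240, 61, 28, 15, 195), (176, 62, 3, 6, 14), (232, 67, 10, 25, 128), (151, 71, 168, 329, 15402), (178, 72, 28, 40, 321), (177, 75, 3, 7, 16), (264, 96, 8, 4, 27), (199, 101, 7, 3, 21), (191, 102, 6, 3, 17), (179, 119, 7, 8, 31), (145, 120, 28, 15, 248), (307, 127, 7, 10, 65), (214, 138, 7, 4, 20), (72, 145, 5, 5, 21), (89, 147, 15, 6, 60), (104, 147, 6, 4, 15), (307, 147, 7, 9, 56), (74, 156, 17, 30, 121), (244, 177, 18, 7, 49), (100, 178, 22, 14, 151), (329, 187, 5, 3, 13), (315, 193, 7, 5, 23), (333, 196, 28, 25, 332), (319, 206, 16, 16, 128), (354, 232, 8, 8, 40), (169, 244, 12, 20, 103), (157, 266, 67, 134, 3053), (389, 308, 8, 7, 35), (87, 311, 17, 42, 334), (78, 320, 10, 47, 248), (383, 321, 16, 12, 75), (373, 327, 4, 5, 15), (264, 334, 30, 66, 948), (85, 365, 52, 35, 1031), (60, 370, 24, 30, 307)]
43.2
[[352.11 233.48]
 [313.77 253.77]
 [283.47 210.29]
 [321.37 192.53]]
```

Apart from the arm and its shadows, the image differences are the third blank in the pot (409,136), the emptied pan and the stubs in the box. Nothing else has moved.

```bash
python3 -c "
from bench import bot
print(bot.sign_off())"
```

```text
the job is handed in; nothing more can be done
None
```

Job handed in at about 43 s: the blank stands on the pot's bottom with the other two, all four offcuts are in the scrap box, and the empty pan is back flat in its old place with nothing else disturbed.

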